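# Reload the microscope filter carrier

## Robot

A 7-joint arm with a two-finger parallel gripper is mounted at the origin on the work surface. World frame = base frame: x ahead of the robot, y to its left, z up, the work surface at z = 0. Lengths are in m, angles in degrees, forces in N, time in s.
With the tool pointing down it reaches from about 0.4 to 0.925 m from the base axis. Payload 5.6 kg.
Tool frame: the origin (TCP) lies midway between the tips of the shut fingers; the grasp point (between the pads) lies 19 mm behind it; z points along the fingers, y is the line along which they close (so a half turn about z gives the same grasp; the last joint's range is limited). The gripper opens to 85 mm and grips with 20 to 120 N. Pads are 22 mm wide; open, the fingers measure 114 mm over their backs; the gripper's body (76 mm by 85 mm) begins 54 mm behind the grasp point. The pads swing forward as they close: fully open they stand 13 mm farther back than shut.
Start: joints at [71.906, 26.786, -0.665, 91.828, 0.344, 61.387, -3.226], TCP at [0.175, -0.626, 0.231] pointing down, gripper open.
Joint ranges: [-144.91, 144.91], [-17.63, 115.5], [-89.93, 88.59], [15.96, 139.68], [-74.01, 254.01], [8.47, 105.57], [-167.45, 167.45]. Speed limits (degrees/s): [147.25, 147.25, 180, 180, 180, 180, 180].

## Interface

Orientations are given as [roll, pitch, yaw] about the fixed x, y, z axes, in that order (R = Rz(yaw) Ry(pitch) Rx(roll)).
In Python, from workcell import readout, cams, env gives the robot as it stands.
- The arm moves only by the shell command python3 -m jog 'ROWS' [OPENING] [FORCE]. ROWS is JSON, a list of rows, each a list of 2 entries, a list of its own where there are three numbers: the shift along the tool's x, y, z in units of 250 mm (1.0 is 250 mm), then the turn, a rotation vector about the tool's x, y, z in units of pi rad (1.0 is pi rad). A call has exactly 10 rows; each row is the pose to reach, as a shift and turn from the pose commanded when the call began, along the tool's axes at that moment, turning the shorter way round; what a row does not reach only later rows make up. A row lasts 1/8 s, in which the tool goes at most 62.5 mm and 10.7 degrees, less where a joint would pass 70% of its speed; a pose out of reach is approached as far as the arm can. A call with a number of a shift or a turn outside -1 to 1 is refused whole. A call with a gripper value outside its range is refused whole. OPENING is the opening, from -1 (shut) to 1 (fully open), set as the call begins (- or left out, the last holds). The fingers move at their own pace and stop on an object; FORCE is the grip in N (left out, the last holds). Time passes only in rows, so rows that repeat a pose let the fingers close, or fill a call up. It gives the time, the measured TCP pose, the force, the opening and the grip force at its end, in the units of the state.
- readout.get_state(): the state, without advancing time (a new reading comes with each control period).
- cams.read_camera(name): name is "side" or "top"; returns a dict with "frame" (420x560x3 uint8, blue, green, red), "depth" (420x560 float32, m along the optical axis (not along the pixel's ray), 0 where there is no reading), "intrinsics" (3x3 intrinsics, pixels), "R" (3x3) and "t" (3): a world point X has camera coordinates R X + t. Camera axes: x right, y down, z forward; pixel columns grow to the right and rows downward; lengths in m; the calibration is good to about 2 mm. A picture is of the moment at which its call begins.
- env.finish_job(): hands the job in; it is judged then, once.
The state is a dict: "time_s": time; "joint_pos": joint angles; "joint_velocities": joint speeds; "joint_efforts": joint torques, N m; "tcp_pos": TCP position; "orientation": TCP orientation; "contact_force": force on the tool from outside, world axes, zero at the start; "torque": the same for the moment, N m; "opening": opening from 0.0 (shut) to 1.0 (fully open); "finger_force": force on a finger pad.
Only numpy, scipy, OpenCV 4.12 (cv2) and the standard library are available. Lean on these libraries where they do the work, as an engineer would, in place of code of your own. Each camera call takes 0.05 s, during which the arm holds its last target. There are 200 camera calls.

## Task

Reload the microscope's filter carrier: first turn its black clamp knob counter-clockwise until it clicks past the detent and the clamp is open; with the clamp open, take every orange blank out of the carrier and lay it in the yellow tray, and set every dark filter cube from the blue bin flat into a carrier pocket of its own (any pocket). Then turn the knob clockwise until it clicks past the detent again and the clamp is locked, and leave the other things on the bench where they stand.

Things in the scene. Friction and masses are not known exactly. Their poses are not given: they have to be found in the camera images.
- carrier: Filter carrier, fixed: white plate 100 (x) by 280 (y) by 12 mm, origin under its centre. Four black-floored pockets in a row along y, between aluminium dividers (44 mm clear); fence on the +x side (inner face x = 20 mm), blue sliding clamp jaw on the -x side (inner face x = -30 mm open, -18 mm locked). These walls stand 10 mm above the pocket floors. Black clamp knob at y = -100 mm.
- clamp (a joint): Angle of the black clamp knob, rad: 0 = fully open, 1.4 = fully locked; it grows as the knob turns clockwise seen from above. A sprung detent between about 0.42 and 0.98 (its crest at 0.7) resists with about 0.15 N m and must be passed to either side. The knob moves the blue jaw.
- clamp_grip (a point): Point on the knob's vertical axis at the height to grip it, 49 mm above the bench. The knob has a bar grip 46 mm long, 14 mm wide, 32 mm high (its top 7 mm above this point) over a disc 48 mm across. The point's x axis lies along the bar and turns with it.
- bin: Blue low parts bin, fixed, 164 (x) by 116 (y) by 14 mm high, walls 4 mm, floor 4 mm; a cross of dividers makes 2 by 2 compartments, each about 76 by 52 mm, centred at x = +-40, y = +-28 mm. Origin under its centre.
- tray_in (a point): Centre of the inner floor of the yellow tray, fixed, 124 (x) by 144 (y) by 26 mm high outside, walls 4 mm; axes along its sides; the inner floor lies 4 mm above the bench.
- pocket0 (a point): Floor of carrier pocket 0: the point over which a cube's centre stands when clamped, 12 mm above the bench; axes as the carrier's.
- pocket1 (a point): Floor of carrier pocket 1: the point over which a cube's centre stands when clamped, 12 mm above the bench; axes as the carrier's.
- pocket2 (a point): Floor of carrier pocket 2: the point over which a cube's centre stands when clamped, 12 mm above the bench; axes as the carrier's.
- pocket3 (a point): Floor of carrier pocket 3: the point over which a cube's centre stands when clamped, 12 mm above the bench; axes as the carrier's.
- cube0: Filter cube: dark metal cube of 36 mm with amber round windows in its sides and a green square on top, 90 g. Origin at its very centre, 18 mm above its underside. May be absent.
- cube1: Filter cube: dark metal cube of 36 mm with amber round windows in its sides and a blue square on top, 90 g. Origin at its very centre, 18 mm above its underside. May be absent.
- cube2: Filter cube: dark metal cube of 36 mm with amber round windows in its sides and a red square on top, 90 g. Origin at its very centre, 18 mm above its underside. May be absent.
- cube3: Filter cube: dark metal cube of 36 mm with amber round windows in its sides and a white square on top, 90 g. Origin at its very centre, 18 mm above its underside. May be absent.
- blank0: Blank: orange plastic cube of 36 mm with a white spot on top, 50 g. Origin at its very centre, 18 mm above its underside. May be absent.
- blank1: Blank: orange plastic cube of 36 mm with a white spot on top, 50 g. Origin at its very centre, 18 mm above its underside. May be absent.
- blank2: Blank: orange plastic cube of 36 mm with a white spot on top, 50 g. Origin at its very centre, 18 mm above its underside. May be absent.
- blank3: Blank: orange plastic cube of 36 mm with a white spot on top, 50 g. Origin at its very centre, 18 mm above its underside. May be absent.
- oil: Bystander: small amber bottle 32 mm across, 75 mm high; origin under its centre.
- cleaner: Bystander: white bottle 52 mm across, 130 mm high; origin under its centre.
- eyepiece: Bystander: black microscope eyepiece 42 mm across, 52 mm high; origin under its centre.
- jar: Bystander: clear jar 44 mm across, 50 mm high; origin under its centre.
- slidebox: Bystander: green slide box with a white lid, 100 by 85 by 34 mm; origin under its centre.
- driver: Bystander: screwdriver 150 mm long with a red handle, lying on the bench; origin at its middle.
There are look-alikes about, which are no part of the job. What is shaped like the blank0 but pink, purple or turquoise is not meant.

How it is judged (in metres and radians):
On the way, in this order (a step that is already met when the one before it is completed fails the run):
1. the clamp knob is turned counter-clockwise past its click, below 0.5 rad (value of joint clamp below 0.5 rad), for 0.2 s.
2. with the clamp open (knob below 0.55 rad), every blank present lies in the tray and every filter cube present sits flat in a pocket (((horizontal distance between cube0 and pocket0 below 0.016 m and z of cube0 in the frame of pocket0 below 0.021 m) or (horizontal distance between cube0 and pocket1 below 0.016 m and z of cube0 in the frame of pocket1 below 0.021 m) or (horizontal distance between cube0 and pocket2 below 0.016 m and z of cube0 in the frame of pocket2 below 0.021 m) or (horizontal distance between cube0 and pocket3 below 0.016 m and z of cube0 in the frame of pocket3 below 0.021 m)) and ((horizontal distance between cube1 and pocket0 below 0.016 m and z of cube1 in the frame of pocket0 below 0.021 m) or (horizontal distance between cube1 and pocket1 below 0.016 m and z of cube1 in the frame of pocket1 below 0.021 m) or (horizontal distance between cube1 and pocket2 below 0.016 m and z of cube1 in the frame of pocket2 below 0.021 m) or (horizontal distance between cube1 and pocket3 below 0.016 m and z of cube1 in the frame of pocket3 below 0.021 m)) and ((horizontal distance between cube2 and pocket0 below 0.016 m and z of cube2 in the frame of pocket0 below 0.021 m) or (horizontal distance between cube2 and pocket1 below 0.016 m and z of cube2 in the frame of pocket1 below 0.021 m) or (horizontal distance between cube2 and pocket2 below 0.016 m and z of cube2 in the frame of pocket2 below 0.021 m) or (horizontal distance between cube2 and pocket3 below 0.016 m and z of cube2 in the frame of pocket3 below 0.021 m)) and ((horizontal distance between cube3 and pocket0 below 0.016 m and z of cube3 in the frame of pocket0 below 0.021 m) or (horizontal distance between cube3 and pocket1 below 0.016 m and z of cube3 in the frame of pocket1 below 0.021 m) or (horizontal distance between cube3 and pocket2 below 0.016 m and z of cube3 in the frame of pocket2 below 0.021 m) or (horizontal distance between cube3 and pocket3 below 0.016 m and z of cube3 in the frame of pocket3 below 0.021 m)) and x of blank0 in the frame of tray_in between -0.058 and 0.058 m and y of blank0 in the frame of tray_in between -0.068 and 0.068 m and z of each of blank0, blank1, blank2, blank3 in the frame of tray_in below 0.026 m and x of blank1 in the frame of tray_in between -0.058 and 0.058 m and y of blank1 in the frame of tray_in between -0.068 and 0.068 m and x of blank2 in the frame of tray_in between -0.058 and 0.058 m and y of blank2 in the frame of tray_in between -0.068 and 0.068 m and x of blank3 in the frame of tray_in between -0.058 and 0.058 m and y of blank3 in the frame of tray_in between -0.068 and 0.068 m and value of joint clamp below 0.55 rad), for 0.2 s.
3. the clamp knob is turned clockwise past its click, above 0.9 rad (value of joint clamp above 0.9 rad), for 0.2 s.
At the end, for the whole second after the job is handed in: Each cube present is flat in a pocket (centre within 16 mm of the pocket point horizontally, under 21 mm above it), each blank present lies in the tray (centre inside the walls, under 26 mm above its floor), the knob is above 0.9 rad, and all are at rest (((horizontal distance between cube0 and pocket0 below 0.016 m and z of cube0 in the frame of pocket0 below 0.021 m) or (horizontal distance between cube0 and pocket1 below 0.016 m and z of cube0 in the frame of pocket1 below 0.021 m) or (horizontal distance between cube0 and pocket2 below 0.016 m and z of cube0 in the frame of pocket2 below 0.021 m) or (horizontal distance between cube0 and pocket3 below 0.016 m and z of cube0 in the frame of pocket3 below 0.021 m)) and ((horizontal distance between cube1 and pocket0 below 0.016 m and z of cube1 in the frame of pocket0 below 0.021 m) or (horizontal distance between cube1 and pocket1 below 0.016 m and z of cube1 in the frame of pocket1 below 0.021 m) or (horizontal distance between cube1 and pocket2 below 0.016 m and z of cube1 in the frame of pocket2 below 0.021 m) or (horizontal distance between cube1 and pocket3 below 0.016 m and z of cube1 in the frame of pocket3 below 0.021 m)) and ((horizontal distance between cube2 and pocket0 below 0.016 m and z of cube2 in the frame of pocket0 below 0.021 m) or (horizontal distance between cube2 and pocket1 below 0.016 m and z of cube2 in the frame of pocket1 below 0.021 m) or (horizontal distance between cube2 and pocket2 below 0.016 m and z of cube2 in the frame of pocket2 below 0.021 m) or (horizontal distance between cube2 and pocket3 below 0.016 m and z of cube2 in the frame of pocket3 below 0.021 m)) and ((horizontal distance between cube3 and pocket0 below 0.016 m and z of cube3 in the frame of pocket0 below 0.021 m) or (horizontal distance between cube3 and pocket1 below 0.016 m and z of cube3 in the frame of pocket1 below 0.021 m) or (horizontal distance between cube3 and pocket2 below 0.016 m and z of cube3 in the frame of pocket2 below 0.021 m) or (horizontal distance between cube3 and pocket3 below 0.016 m and z of cube3 in the frame of pocket3 below 0.021 m)) and x of blank0 in the frame of tray_in between -0.058 and 0.058 m and y of blank0 in the frame of tray_in between -0.068 and 0.068 m and z of each of blank0, blank1, blank2, blank3 in the frame of tray_in below 0.026 m and x of blank1 in the frame of tray_in between -0.058 and 0.058 m and y of blank1 in the frame of tray_in between -0.068 and 0.068 m and x of blank2 in the frame of tray_in between -0.058 and 0.058 m and y of blank2 in the frame of tray_in between -0.068 and 0.068 m and x of blank3 in the frame of tray_in between -0.058 and 0.058 m and y of blank3 in the frame of tray_in between -0.068 and 0.068 m and linear speed of each of cube0, cube1, cube2, cube3, blank0, blank1, blank2, blank3 below 0.02 m/s and value of joint clamp above 0.9 rad); the robot touches nothing.
It fails at once if a bystander is moved by more than 40 mm (distance of any of oil, cleaner, eyepiece, jar, slidebox, driver from where it was at the start of the episode above 0.04 m).
Of cube0, cube1, cube2, cube3 only 3 to 4 are there at a start; the rules pass over those that are not, and their reading is None.
Of blank0, blank1, blank2, blank3 only 2 to 3 are there at a start; the rules pass over those that are not, and their reading is None.
At some moment in a run one of cube0, cube1, cube2, cube3, blank0, blank1, blank2, blank3 may be knocked a few centimetres aside while the robot is not near it.
It also fails if it takes over 208 s, if anything falls off the work surface, if the arm or the gripper's body presses on something with over 40 N, if the wrist force passes 120 N, or if a joint passes its speed limit or range.

## Working session

There is one attempt and no reset: what is moved stays moved. The work goes in short steps, Python scripts to look and compute and a shell command to move; the robot and the scene stay as the last step left them, time stands still between calls to the robot, and variables do not carry over. Pictures are saved under pics/ and viewed, at most 14 in all, crops included, and the job is handed in when it is done.

```bash
ls; mkdir -p pics
cat > h.py <<'E'
import numpy as np, cv2
from workcell import readout, cams, env
def cloud(n):
    c=cams.read_camera(n); d=c["depth"]; K=np.array(c["intrinsics"]); R=np.array(c["R"]); t=np.array(c["t"]).ravel()
    v,u=np.mgrid[:d.shape[0],:d.shape[1]]
    P=np.stack([(u-K[0,2])/K[0,0]*d,(v-K[1,2])/K[1,1]*d,d],-1)
    return c["frame"],(P-t)@R,d   # R^T(P-t)
E
python3 - <<'E'
from h import *
for n in("top","side"):
    f,X,d=cloud(n); cv2.imwrite(f"pics/{n}0.png",cv2.resize(f,(800,600))); print(n,X[210,280],(d>0).mean()); np.savez(f"/tmp/{n}0",f=f,X=X,d=d)
print(readout.get_state())
E
```

```text
pics
top [ 0.57740039 -0.02334626 -0.00212678] 0.9959056122448979
side [ 0.59441306 -0.10633229 -0.00134785] 0.9960119047619047
{'time_s': 0.1, 'joint_pos': array([71.90626444, 26.8310647 , -0.66766824, 91.87530607,  0.34249856,
       61.38730753, -3.22344283]), 'joint_velocities': array([ 0.07945005, -0.06278399, -0.02072881, -0.08312481,  0.02232714,
       -0.03679199, -0.02961343]), 'joint_efforts': array([ 8.21438352e-04, -5.33520949e+01,  2.14398291e-02, -2.51967216e+01,
        1.14888162e-02,  4.33897032e-03,  6.86047861e-05]), 'tcp_pos': array([ 0.17496218, -0.6254868 ,  0.2304348 ]), 'orientation': array([-1.79908414e+02,  4.21060591e-03,  1.56305905e+01]), 'contact_force': array([-0.77418544,  0.27882303,  0.50428965]), 'torque': array([0.03188494, 0.00693363, 0.04553801]), 'finger_force': 0.0, 'opening': 1.001123391569053}
```

View pics/top0.png

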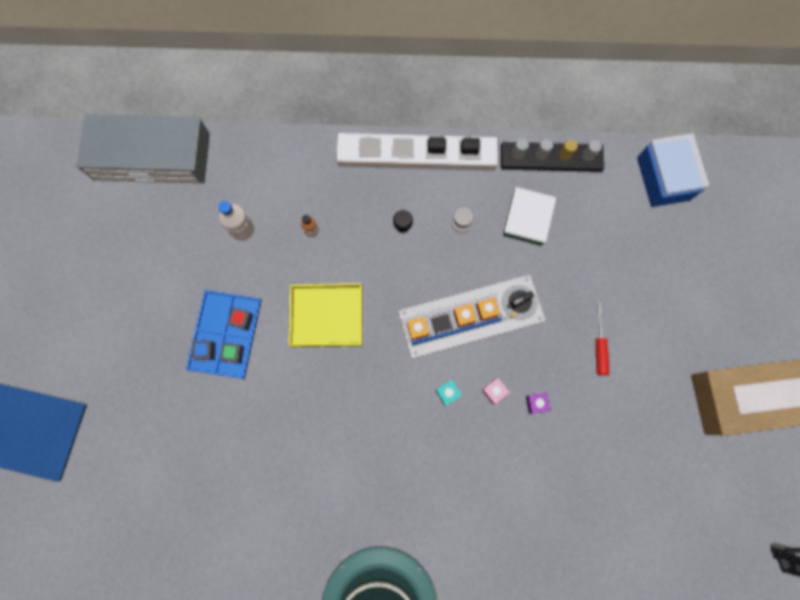

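View pics/side0.png

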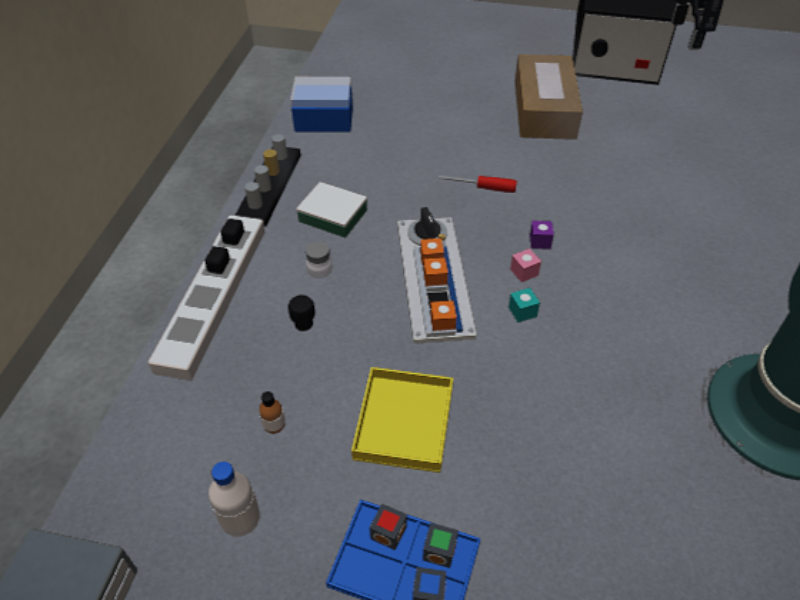

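Top view (800x600). Candidates:
- Orange blanks are at (419,327), (466,314) and (489,307).
- The look-alikes are teal (449,393), pink (497,391) and purple (540,403). They are not meant.
- Filter cubes in the bin are red (240,319), green (231,353) and blue (204,350).
- The black blocks at (437,145) and (470,146) on the white rack are not cubes of the job.
- The knob is at (520,300) and the tray at (326,315).

Next I measure these and check a close crop.

```bash
cat >> h.py <<'E'
HSV={'orange':((5,150,100),(18,255,255)),'yellow':((24,150,80),(34,255,255)),'blue':((105,150,50),(125,255,255)),'red':((0,180,80),(4,255,255)),'green':((50,120,60),(75,255,255))}
def obj(f,X,box,zlo,zhi,col=None):
    m=(X[...,0]>box[0])&(X[...,0]<box[1])&(X[...,1]>box[2])&(X[...,1]<box[3])&(X[...,2]>zlo)&(X[...,2]<zhi)
    if col: m&=cv2.inRange(cv2.cvtColor(f,cv2.COLOR_BGR2HSV),*HSV[col])>0
    out=[]
    n,l,s,_=cv2.connectedComponentsWithStats(m.astype(np.uint8),connectivity=8)
    for i in range(1,n):
        if s[i,4]<12: continue
        P=X[l==i]; r=cv2.minAreaRect((P[:,:2]*1000).astype(np.float32))
        out.append((s[i,4],np.round(P.mean(0)*1000,1),np.round(np.median(P[:,2])*1000,1),np.round(r[0],1),np.round(r[1],1),round(r[2],1)))
    return out
E
python3 - <<'E'
from h import *
for n in("top","side"):
    z=np.load(f"/tmp/{n}0.npz"); f,X=z["f"],z["X"]; print(n)
    B=(.3,.8,-.35,.6)
    for nm,a in dict(blanks=(B,.038,.06,'orange'),tray=(B,-.0,.04,'yellow'),binbl=(B,.0,.022,'blue'),cubes=((.4,.75,.2,.55),.032,.05),plate=((.4,.75,-.35,-.02),.006,.06),knob=((.45,.7,-.33,-.2),.05,.065),objs=((.42,.8,-.5,.5),.06,.2)).items():
        for o in obj(f,X,*a): print(nm,*o)
t=np.load("/tmp/top0.npz")["f"][180:260,120:400]; s=np.load("/tmp/side0.npz")["f"][130:250,260:360]
cv2.imwrite("pics/crop1.png",np.vstack([cv2.resize(t,(700,200)),cv2.copyMakeBorder(cv2.resize(s,(333,400)),0,0,0,367,0)]))
E
```

```text
top
blanks 33 [714.1 164.5  49.9] 48.9 [714.2 164.8] [13.6 21.6] 20.3
blanks 38 [ 548.5 -193.4   46.6] 47.1 [ 554.4 -194.6] [29.8 31.1] 14.8
blanks 28 [ 531.5 -148.3   45.3] 45.5 [ 538.2 -149.9] [25.3 30.1] 15.4
blanks 12 [499.6 -64.5  44.7] 45.7 [498.8 -63.2] [ 2.9 26.6] 23.2
tray 956 [539.4 150.2   7.7] 4.2 [539.  124.2] [121.7 138.6] 2.6
binbl 1427 [501.2 328.3   5.5] 4.2 [496.5 326. ] [115.5 159.7] 83.1
binbl 91 [328.2 593.1  12.6] 12.3 [326.1 592.4] [15.2 51.1] 89.5
cubes 44 [702.6 299.1  40.8] 41.0 [705.6 300.6] [18.1 48. ] 37.6
cubes 175 [525.3 292.2  38.7] 38.6 [525.9 293. ] [37.8 36.9] 76.9
cubes 178 [460.7 358.4  38.8] 39.0 [460.6 359. ] [34.5 36.8] 1.4
cubes 178 [457.4 302.6  38.9] 38.9 [457.5 303.5] [36.8 35.6] 84.7
plate 103 [730.9 -30.8  46.4] 49.0 [732.6 -31.9] [34.9 20.5] 1.6
plate 173 [ 735.2 -144.3   37.6] 46.4 [ 736.8 -145.8] [26.2 41.6] 0.3
plate 476 [ 726.7 -280.1   30.4] 32.8 [ 733.9 -279.4] [86.2 49.2] 76.5
plate 3306 [ 545.4 -165.4   21. ] 14.9 [ 548.8 -168.3] [100.7 281. ] 17.4
plate 86 [ 407.8 -210.7   34.2] 34.8 [ 411.4 -209.2] [22.2 44. ] 2.0
plate 49 [ 40
[... 920 characters left out ...]
 [37.6 36.6] 85.2
cubes 465 [462.9 361.1  39.8] 39.8 [462.6 360.6] [36.6 36.5] 4.3
plate 529 [ 727.  -272.    28.4] 32.6 [ 733.9 -277.5] [91.2 49.2] 77.8
plate 3546 [ 545.1 -145.4   23.1] 18.1 [ 549.2 -166.3] [100.5 285.1] 17.3
plate 262 [ 737.  -136.5   35. ] 38.4 [ 737.1 -142.7] [25.7 43.6] 0.1
plate 158 [ 410.1 -204.    27.7] 32.2 [ 411.9 -206.8] [23.5 47.2] 0.3
plate 117 [ 407.5 -114.4   27.8] 32.1 [ 408.2 -115.8] [17.3 37.8] 5.7
plate 93 [732.2 -28.2  50.1] 51.5 [732.4 -30. ] [18.5 33.8] 87.4
knob 80 [ 578.9 -259.2   55. ] 54.9 [ 580.3 -262.8] [14.9 51. ] 29.4
objs 79 [722.  170.5  71.5] 73.3 [722.2 168.7] [15.8 14.4] 78.7
objs 906 [714.9 320.7  95.6] 91.0 [717.6 317. ] [51.9 44.8] 39.1
```

View pics/crop1.png

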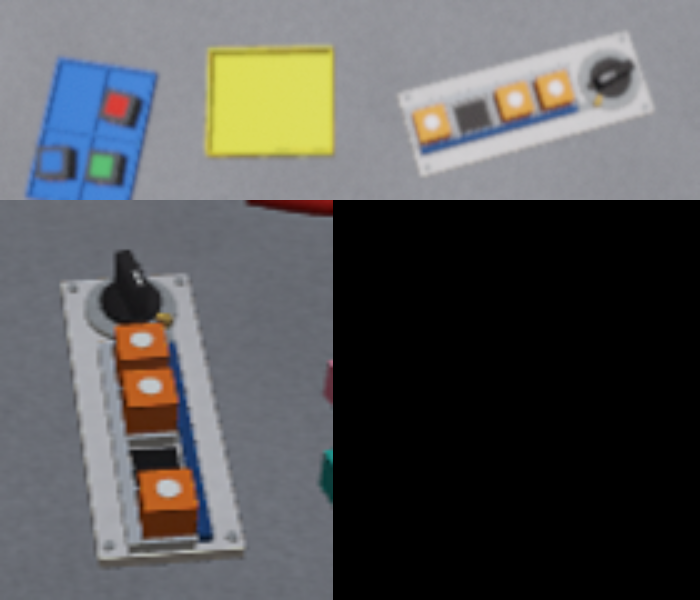

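The crop shows three orange blanks, the dark empty pocket and the knob with its bar nearly across the plate. The measurements agree with the given sizes:
- Carrier is at (549,-167) mm with yaw 17.4°. The knob is at (579,-262.5) with the bar at about -61°, which means locked.
- Blank tops are at z 48 and cube tops at about 40.

I'll write the pose-to-rows helper next.

```bash
cat >> h.py <<'E'
from scipy.spatial.transform import Rotation as Ro
def rows(*targets):
    """each target x,y,z (mm), yaw (deg), tool down -> shift/turn in jog units from the present pose"""
    s=readout.get_state(); p=s["tcp_pos"]; A=Ro.from_euler('xyz',s["orientation"],degrees=True)
    for x,y,z,w in targets:
        sh=A.inv().apply(np.array([x,y,z])/1000-p)/.25; T=Ro.from_euler('xyz',[180,0,w],degrees=True)
        print((x,y,z,w),json.dumps([sh.round(3).tolist(),((A.inv()*T).as_rotvec()/np.pi).round(3).tolist()]))
import json
E
python3 -c "
from h import *
rows((579,-262.5,200,-25),(579,-262.5,110,-61),(579,-262.5,31,-61))"
```

```text
(579, -262.5, 200, -25) [[1.948, -0.963, 0.123], [-0.0, 0.0, 0.226]]
(579, -262.5, 110, -61) [[1.948, -0.962, 0.483], [-0.0, 0.0, 0.426]]
(579, -262.5, 31, -61) [[1.948, -0.962, 0.799], [-0.0, 0.0, 0.426]]
```

```bash
python3 -m jog '[[[0.25,-0.12,0],[0,0,0.05]],[[0.5,-0.25,0],[0,0,0.1]],[[0.75,-0.37,0],[0,0,0.15]],[[0.98,-0.48,0],[0,0,0.2]],[[0.98,-0.48,0],[0,0,0.26]],[[0.98,-0.48,0],[0,0,0.32]],[[0.98,-0.48,0],[0,0,0.37]],[[0.98,-0.48,0],[0,0,0.426]],[[0.98,-0.48,0],[0,0,0.426]],[[0.98,-0.48,0],[0,0,0.426]]]' 1 40; python3 -c "
from h import *
rows((579,-262.5,110,-61),(579,-262.5,31,-61))"
```

```text
time_s: 1.35
tcp_pos: [0.3787, -0.4443, 0.2311]
orientation: [180.0, 0.0, -60.9]
contact_force: [0.3, -0.9, -0.1]
opening: 1.002
finger_force: 0.0
(579, -262.5, 110, -61) [[-0.245, -1.054, 0.484], [0.0, 0.0, 0.001]]
(579, -262.5, 31, -61) [[-0.245, -1.054, 0.8], [0.0, 0.0, 0.001]]
```

```bash
python3 -m jog '[[[-0.05,-0.24,0.05],[0,0,0]],[[-0.1,-0.48,0.1],[0,0,0]],[[-0.15,-0.7,0.15],[0,0,0]],[[-0.2,-0.9,0.2],[0,0,0]],[[-0.24,-1,0.3],[0,0,0]],[[-0.245,-1,0.4],[0,0,0]],[[-0.245,-1,0.45],[0,0,0]],[[-0.245,-1,0.45],[0,0,0]],[[-0.245,-1,0.45],[0,0,0]],[[-0.245,-1,0.45],[0,0,0]]]'; python3 -c "
from h import *
rows((579,-262.5,60,-61),(579,-262.5,31,-61))
f,X,d=cloud('top'); 
for o in obj(f,X,(.3,.8,-.35,.6),.038,.06,'orange'): print(*o)"
```

```text
time_s: 2.6
tcp_pos: [0.5683, -0.2705, 0.12]
orientation: [-179.9, -0.1, -61.1]
contact_force: [0.0, -0.1, -0.4]
opening: 0.996
finger_force: 0.0
(579, -262.5, 60, -61) [[-0.008, -0.053, 0.24], [-0.0, -0.001, -0.0]]
(579, -262.5, 31, -61) [[-0.008, -0.052, 0.356], [-0.0, -0.001, -0.0]]
35 [714.3 164.6  50.8] 50.7 [715.9 165.3] [14.3 21.8] 20.9
14 [ 544.4 -204.4   45.7] 46.1 [ 542.6 -203.2] [ 7.8 17.1] 39.3
17 [ 528.1 -148.3   44.7] 44.7 [ 527.4 -150.2] [31.5 11.5] 83.2
```

Descend first, then close.

```bash
python3 -m jog '[[[-0.008,-0.052,0.1],[0,0,0]],[[-0.008,-0.052,0.2],[0,0,0]],[[-0.008,-0.052,0.3],[0,0,0]],[[-0.008,-0.052,0.356],[0,0,0]],[[-0.008,-0.052,0.356],[0,0,0]],[[-0.008,-0.052,0.356],[0,0,0]],[[-0.008,-0.052,0.356],[0,0,0]],[[-0.008,-0.052,0.356],[0,0,0]],[[-0.008,-0.052,0.356],[0,0,0]],[[-0.008,-0.052,0.356],[0,0,0]]]' && python3 -m jog '[[[0,0,0],[0,0,0]],[[0,0,0],[0,0,0]],[[0,0,0],[0,0,0]],[[0,0,0],[0,0,0]],[[0,0,0],[0,0,0]],[[0,0,0],[0,0,0]],[[0,0,0],[0,0,0]],[[0,0,0],[0,0,0]],[[0,0,0],[0,0,0]],[[0,0,0],[0,0,0]]]' -1 60
```

```text
time_s: 3.9
tcp_pos: [0.5783, -0.2618, 0.0299]
orientation: [-180.0, -0.0, -61.1]
contact_force: [0.4, 0.0, -0.9]
opening: 1.001
finger_force: 0.0
time_s: 5.15
tcp_pos: [0.5769, -0.2624, 0.03]
orientation: [179.9, 0.1, -61.1]
contact_force: [-4.5, -1.2, 4.5]
opening: 0.148
finger_force: 60.0
```

```bash
python3 -m jog '[[[0,0,0],[0,0,-0.04]],[[0,0,0],[0,0,-0.09]],[[0,0,0],[0,0,-0.14]],[[0,0,0],[0,0,-0.19]],[[0,0,0],[0,0,-0.24]],[[0,0,0],[0,0,-0.29]],[[0,0,0],[0,0,-0.34]],[[0,0,0],[0,0,-0.39]],[[0,0,0],[0,0,-0.42]],[[0,0,0],[0,0,-0.42]]]' && python3 -m jog '[[[0,0,0],[0,0,0]],[[0,0,0],[0,0,0]],[[0,0,0],[0,0,0]],[[0,0,0],[0,0,0]],[[0,0,0],[0,0,0]],[[0,0,-0.1],[0,0,0]],[[0,0,-0.2],[0,0,0]],[[0,0,-0.3],[0,0,0]],[[0,0,-0.4],[0,0,0]],[[0,0,-0.4],[0,0,0]]]' -0.1 40; python3 -c "
from h import *
for n in ('side','top'):
  f,X,d=cloud(n); np.savez(f'/tmp/{n}1',f=f,X=X)
  for a in ((.45,.7,-.33,-.2),.05,.065),((.3,.8,-.35,.6),.038,.06,'orange'),((.45,.65,-.25,-.02),.015,.03,'blue'): 
    for o in obj(f,X,*a): print(*o)
  if n=='side':cv2.imwrite('pics/s1.png',cv2.resize(f[100:260,220:400],(720,600)))"
```

```text
time_s: 6.4
tcp_pos: [0.5764, -0.2635, 0.03]
orientation: [180.0, 0.2, 14.5]
contact_force: [-5.9, -1.2, 6.9]
opening: 0.15
finger_force: 60.1
time_s: 7.65
tcp_pos: [0.5797, -0.2622, 0.1319]
orientation: [179.8, -0.2, 14.5]
contact_force: [-0.6, 0.5, -0.6]
opening: 0.452
finger_force: 0.0
92 [ 578.6 -259.6   54.7] 55.2 [ 578.9 -259.5] [43.3 17.1] 16.6
121 [ 559.4 -193.9   48. ] 48.0 [ 558.8 -194. ] [34.1 38.6] 14.3
132 [ 545.4 -148.7   47.8] 47.7 [ 545.4 -149.6] [36.2 39.8] 22.8
157 [517.3 -56.3  48. ] 48.1 [516.8 -56.6] [35.9 36.5] 14.8
73 [721.2 175.   51.9] 52.1 [721.4 173.8] [23.8 15.2] 19.3
188 [ 502.  -131.9   21.6] 21.6 [ 503.8 -138. ] [  8.2 183.3] 17.2
53 [ 568.8 -264.7   54.9] 55.5 [ 569.1 -264.7] [27.  13.4] 15.2
34 [714.5 164.6  51.1] 51.6 [714.4 165.1] [14.1 21.3] 15.0
12 [ 550.1 -180.9   44.5] 45.3 [ 550.  -180.7] [29.9  4. ] 22.6
13 [ 544.3 -204.1   45.5] 46.2 [ 544.4 -202.1] [ 6.5 18.7] 21.4
17 [ 527.9 -148.2   44.8] 45.3 [ 527.2 -149.7] [30.5 12.3] 79.1
```

View pics/s1.png

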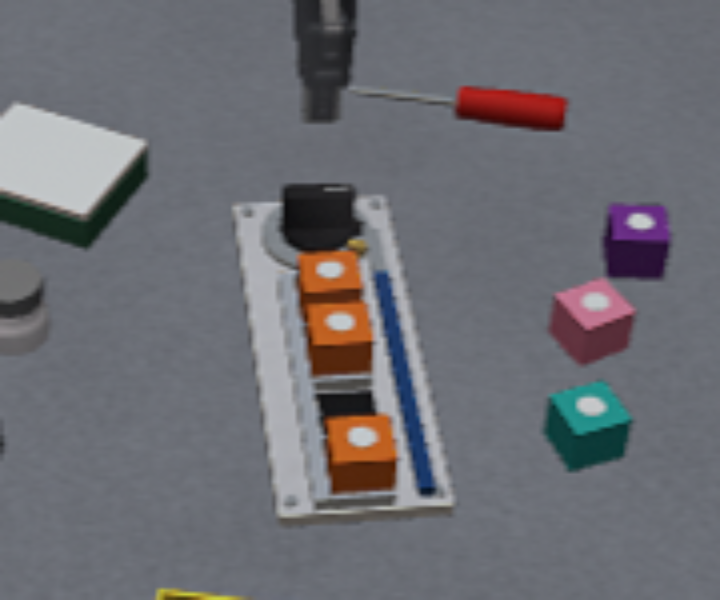

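The knob bar is now at about 16°, so the clamp is open: the blue jaw (crop 400,380) has moved clear and the blanks are unmoved. Next is the far blank, at crop (362,455).

```bash
python3 -c "
from h import *
rows((517,-57,110,107),(517,-57,22,107))"
```

```text
(517, -57, 110, 107) [[-0.03, -0.854, 0.077], [-0.0, 0.0, -0.514]]
(517, -57, 22, 107) [[-0.03, -0.854, 0.429], [-0.0, 0.0, -0.514]]
```

```bash
python3 -m jog '[[[0,-0.15,0],[0,0,-0.055]],[[-0.01,-0.3,0],[0,0,-0.11]],[[-0.02,-0.45,0],[0,0,-0.165]],[[-0.03,-0.6,0],[0,0,-0.22]],[[-0.03,-0.75,0],[0,0,-0.275]],[[-0.03,-0.854,0],[0,0,-0.33]],[[-0.03,-0.854,0],[0,0,-0.385]],[[-0.03,-0.854,0.0],[0,0,-0.44]],[[-0.03,-0.854,0.07],[0,0,-0.495]],[[-0.03,-0.854,0.07],[0,0,-0.514]]]' 1 30; python3 -c "
from h import *
rows((517,-57,22,107))"
```

```text
time_s: 9.0
tcp_pos: [0.5155, -0.0569, 0.1099]
orientation: [-179.8, -0.2, 107.2]
contact_force: [-1.2, -0.4, -0.7]
opening: 0.996
finger_force: 0.0
(517, -57, 22, 107) [[-0.003, 0.007, 0.351], [-0.001, -0.001, 0.001]]
```

```bash
python3 -m jog '[[[0,0.005,0.12],[0,0,0]],[[0,0.005,0.24],[0,0,0]],[[0,0.005,0.32],[0,0,0]],[[0,0.005,0.352],[0,0,0]],[[0,0.005,0.352],[0,0,0]],[[0,0.005,0.352],[0,0,0]],[[0,0.005,0.352],[0,0,0]],[[0,0.005,0.352],[0,0,0]],[[0,0.005,0.352],[0,0,0]],[[0,0.005,0.352],[0,0,0]]]' && python3 -m jog '[[[0,0,0],[0,0,0]],[[0,0,0],[0,0,0]],[[0,0,0],[0,0,0]],[[0,0,0],[0,0,0]],[[0,0,0],[0,0,0]],[[0,0,0],[0,0,0]],[[0,0,0],[0,0,0]],[[0,0,-0.1],[0,0,0]],[[0,0,-0.25],[0,0,0]],[[0,0,-0.4],[0,0,0]]]' -1; python3 -c "
from h import *
rows((540,165,100,92),(540,165,14,92))
f,X,d=cloud('side')
print(obj(f,X,(.4,.65,-.35,.0),.03,.16,'orange'))"
```

```text
time_s: 10.25
tcp_pos: [0.5186, -0.0567, 0.0244]
orientation: [180.0, 0.0, 107.1]
contact_force: [0.6, -0.3, 0.1]
opening: 1.002
finger_force: 0.0
time_s: 11.5
tcp_pos: [0.5182, -0.0565, 0.1251]
orientation: [-180.0, -0.0, 107.1]
contact_force: [1.4, 0.0, -0.3]
opening: 0.413
finger_force: 30.6
(540, 165, 100, 92) [[0.821, 0.344, 0.1], [-0.0, -0.0, 0.084]]
(540, 165, 14, 92) [[0.821, 0.344, 0.444], [-0.0, -0.0, 0.084]]
[(np.int32(19), array([ 544.4, -189.4,   47.8]), np.float64(47.9), array([ 543.8, -192.1]), array([18.7,  8.8]), 84.2), (np.int32(170), array([518.2, -55.5, 148.9]), np.float64(148.7), array([517.3, -56.9]), array([35.6, 36.8]), 11.5)]
```

Held, with the cube's underside 12.4 mm below the TCP. Tray release is therefore at TCP z ≈ 18 mm.

```bash
python3 -m jog '[[[0.2,0.08,0],[0,0,0.03]],[[0.4,0.17,0],[0,0,0.05]],[[0.6,0.25,0],[0,0,0.08]],[[0.821,0.34,0],[0,0,0.082]],[[0.821,0.34,0.1],[0,0,0.082]],[[0.821,0.34,0.25],[0,0,0.082]],[[0.821,0.34,0.36],[0,0,0.082]],[[0.821,0.34,0.425],[0,0,0.082]],[[0.821,0.34,0.425],[0,0,0.082]],[[0.821,0.34,0.425],[0,0,0.082]]]' && python3 -m jog '[[[0,0,0],[0,0,0]],[[0,0,0],[0,0,0]],[[0,0,0],[0,0,0]],[[0,0,-0.1],[0,0,0]],[[0,0,-0.2],[0,0,0]],[[0,0,-0.35],[0,0,0]],[[0,0,-0.4],[0,0,0]],[[0,0,-0.4],[0,0,0]],[[0,0,-0.4],[0,0,0]],[[0,0,-0.4],[0,0,0]]]' 0.3; python3 -c "
from h import *
rows((546.5,-151,118,107),(546.5,-151,24,107))
for n in('side','top'):
 f,X,d=cloud(n)
 for o in obj(f,X,(.4,.65,-.35,.25),.03,.16,'orange'):print(n,*o)"
```

```text
time_s: 12.8
tcp_pos: [0.5399, 0.1647, 0.0185]
orientation: [180.0, -0.0, 92.3]
contact_force: [0.2, -0.2, -0.9]
opening: 0.413
finger_force: 31.2
time_s: 14.05
tcp_pos: [0.5388, 0.1642, 0.1167]
orientation: [-179.9, 0.0, 92.3]
contact_force: [0.5, 0.4, 0.1]
opening: 0.648
finger_force: 0.0
(546.5, -151, 118, 107) [[-1.261, -0.02, -0.004], [-0.001, 0.0, -0.082]]
(546.5, -151, 24, 107) [[-1.261, -0.019, 0.372], [-0.001, 0.0, -0.082]]
side 63 [ 535.1 -146.7   47.6] 47.9 [ 537.7 -152.9] [21.3 40.8] 9.6
side 236 [540.4 165.2  39.7] 39.8 [540.8 164.2] [35.  39.1] 1.9
top 29 [ 546.7 -190.    42.9] 43.7 [ 546.  -189.1] [41.  19.5] 61.1
top 25 [ 532.4 -144.7   41.6] 42.4 [ 531.9 -144.9] [39.5 20.1] 65.5
```

```bash
python3 -m jog '[[[-0.2,0,0],[0,0,-0.02]],[[-0.4,0,0],[0,0,-0.04]],[[-0.6,0,0],[0,0,-0.06]],[[-0.8,-0.01,0],[0,0,-0.082]],[[-1,-0.015,0],[0,0,-0.082]],[[-1,-0.015,0],[0,0,-0.082]],[[-1,-0.015,0],[0,0,-0.082]],[[-1,-0.015,0],[0,0,-0.082]],[[-1,-0.015,0],[0,0,-0.082]],[[-1,-0.015,0],[0,0,-0.082]]]' 1; python3 -c "
from h import *
rows((546.5,-151,118,107),(546.5,-151,24,107))"
```

```text
time_s: 15.4
tcp_pos: [0.546, -0.0846, 0.1181]
orientation: [180.0, -0.0, 107.1]
contact_force: [0.5, 0.1, -0.4]
opening: 1.0
finger_force: 0.0
(546.5, -151, 118, 107) [[-0.254, -0.076, 0.0], [0.0, -0.0, 0.001]]
(546.5, -151, 24, 107) [[-0.254, -0.076, 0.376], [0.0, -0.0, 0.001]]
```

```bash
python3 -m jog '[[[-0.13,-0.04,0],[0,0,0]],[[-0.254,-0.076,0],[0,0,0]],[[-0.254,-0.076,0.1],[0,0,0]],[[-0.254,-0.076,0.22],[0,0,0]],[[-0.254,-0.076,0.32],[0,0,0]],[[-0.254,-0.076,0.374],[0,0,0]],[[-0.254,-0.076,0.374],[0,0,0]],[[-0.254,-0.076,0.374],[0,0,0]],[[-0.254,-0.076,0.374],[0,0,0]],[[-0.254,-0.076,0.374],[0,0,0]]]' && python3 -m jog '[[[0,0,0],[0,0,0]],[[0,0,0],[0,0,0]],[[0,0,0],[0,0,0]],[[0,0,0],[0,0,0]],[[0,0,0],[0,0,0]],[[0,0,0],[0,0,0]],[[0,0,0],[0,0,0]],[[0,0,-0.1],[0,0,0]],[[0,0,-0.25],[0,0,0]],[[0,0,-0.4],[0,0,0]]]' -1; python3 -c "
from h import *
rows((541,122,120,92),(541,122,18,92))
f,X,d=cloud('side')
for o in obj(f,X,(.4,.65,-.35,.25),.03,.16,'orange'):print(*o)"
```

```text
time_s: 16.65
tcp_pos: [0.5467, -0.152, 0.0252]
orientation: [180.0, 0.0, 107.1]
contact_force: [0.3, 1.2, -0.1]
opening: 0.999
finger_force: 0.0
time_s: 17.9
tcp_pos: [0.5462, -0.1515, 0.1253]
orientation: [-180.0, -0.0, 107.1]
contact_force: [-0.5, -0.6, -0.3]
opening: 0.413
finger_force: 30.3
(541, 122, 120, 92) [[1.052, 0.301, 0.022], [-0.0, -0.0, 0.084]]
(541, 122, 18, 92) [[1.052, 0.301, 0.43], [-0.0, -0.0, 0.084]]
136 [ 545.5 -147.4  148.5] 148.3 [ 544.5 -148.9] [35.5 36.5] 10.5
87 [ 559.5 -184.    51.9] 47.9 [ 553.5 -168.2] [33.7 81.1] 10.8
232 [540.4 165.1  39.8] 39.9 [540.5 164.3] [34.9 37.6] 2.5
```

```bash
python3 -c "
from h import *
rows((542,80,18,92))" ; python3 -m jog '[[[0.2,0.06,0],[0,0,0.03]],[[0.4,0.12,0],[0,0,0.05]],[[0.6,0.18,0],[0,0,0.08]],[[0.8,0.24,0],[0,0,0.082]],[[0.89,0.248,0.06],[0,0,0.082]],[[0.89,0.248,0.25],[0,0,0.082]],[[0.89,0.248,0.36],[0,0,0.082]],[[0.89,0.248,0.427],[0,0,0.082]],[[0.89,0.248,0.427],[0,0,0.082]],[[0.89,0.248,0.427],[0,0,0.082]]]'
```

```text
(542, 80, 18, 92) [[0.896, 0.242, 0.447], [0.002, 0.001, 0.084]]
time_s: 19.2
tcp_pos: [0.5408, 0.0793, 0.0181]
orientation: [179.9, -0.0, 92.3]
contact_force: [-0.3, 0.7, -0.3]
opening: 0.415
finger_force: 31.5
```

```bash
python3 -m jog '[[[0,0,0],[0,0,0]],[[0,0,0],[0,0,0]],[[0,0,0],[0,0,0]],[[0,0,-0.1],[0,0,0]],[[0,0,-0.25],[0,0,0]],[[0,0,-0.4],[0,0,0]],[[-0.2,0,-0.4],[0,0,-0.04]],[[-0.4,0.02,-0.4],[0,0,-0.082]],[[-0.6,0.03,-0.4],[0,0,-0.082]],[[-0.8,0.04,-0.4],[0,0,-0.082]]]' 0.3; python3 -c "
from h import *
rows((560,-194.5,118,107),(560,-194.5,24,107))
for n in('side','top'):
 f,X,d=cloud(n)
 for o in obj(f,X,(.4,.65,-.35,.25),.03,.16,'orange'):print(n,*o)"
```

```text
time_s: 20.45
tcp_pos: [0.5584, -0.122, 0.118]
orientation: [180.0, 0.0, 107.1]
contact_force: [-0.4, 1.0, 0.6]
opening: 0.65
finger_force: 0.0
(560, -194.5, 118, 107) [[-0.279, -0.079, -0.0], [0.0, 0.0, 0.0]]
(560, -194.5, 24, 107) [[-0.279, -0.079, 0.376], [0.0, 0.0, 0.0]]
side 122 [ 559.  -193.1   48.6] 48.0 [ 554.1 -170.9] [33.7 86.9] 10.6
side 203 [541.1  82.1  39.7] 39.7 [541.6  81.2] [35.6 37.2] 4.9
side 234 [540.4 165.2  39.8] 39.9 [540.7 164.3] [34.7 37.7] 2.0
top 25 [525.3 162.9  38.3] 38.5 [524.9 161.3] [29.2 10.5] 76.0
```

```bash
python3 -m jog '[[[-0.14,-0.04,0],[0,0,0]],[[-0.275,-0.078,0],[0,0,0]],[[-0.275,-0.078,0.1],[0,0,0]],[[-0.275,-0.078,0.22],[0,0,0]],[[-0.275,-0.078,0.32],[0,0,0]],[[-0.275,-0.078,0.374],[0,0,0]],[[-0.275,-0.078,0.374],[0,0,0]],[[-0.275,-0.078,0.374],[0,0,0]],[[-0.275,-0.078,0.374],[0,0,0]],[[-0.275,-0.078,0.374],[0,0,0]]]' 1 && python3 -m jog '[[[0,0,0],[0,0,0]],[[0,0,0],[0,0,0]],[[0,0,0],[0,0,0]],[[0,0,0],[0,0,0]],[[0,0,0],[0,0,0]],[[0,0,0],[0,0,0]],[[0,0,-0.1],[0,0,0]],[[0,0,-0.25],[0,0,0]],[[0,0,-0.4],[0,0,0]],[[0.2,0.06,-0.4],[0,0,0]]]' -1; python3 -c "
from h import *
rows((541,123,120,92),(541,123,18,92))"
```

```text
time_s: 21.8
tcp_pos: [0.5603, -0.1919, 0.025]
orientation: [180.0, 0.0, 107.1]
contact_force: [0.3, -0.6, -0.5]
opening: 1.007
finger_force: 0.0
time_s: 23.05
tcp_pos: [0.5616, -0.1442, 0.1269]
orientation: [179.8, 0.3, 106.6]
contact_force: [0.3, 1.3, -0.9]
opening: 0.416
finger_force: 30.4
(541, 123, 120, 92) [[1.048, 0.225, 0.023], [0.002, 0.001, 0.081]]
(541, 123, 18, 92) [[1.05, 0.224, 0.431], [0.002, 0.001, 0.081]]
```

```bash
python3 -m jog '[[[0.2,0.05,0],[0,0,0.03]],[[0.4,0.1,0],[0,0,0.05]],[[0.6,0.15,0],[0,0,0.08]],[[0.8,0.2,0],[0,0,0.082]],[[0.99,0.21,0],[0,0,0.082]],[[0.99,0.21,0],[0,0,0.082]],[[0.99,0.21,0],[0,0,0.082]],[[0.99,0.21,0],[0,0,0.082]],[[0.99,0.21,0],[0,0,0.082]],[[0.99,0.21,0],[0,0,0.082]]]'; python3 -c "
from h import *
rows((541,123,18,92))
f,X,d=cloud('side')
for o in obj(f,X,(.4,.65,-.35,.25),.03,.19,'orange'):print(*o)"
```

```text
time_s: 24.3
tcp_pos: [0.5373, 0.1117, 0.1242]
orientation: [-180.0, 0.0, 92.2]
contact_force: [0.3, -0.6, -1.1]
opening: 0.418
finger_force: 30.4
(541, 123, 18, 92) [[0.045, 0.017, 0.425], [-0.0, 0.0, 0.001]]
225 [539.1 111.4 148.7] 148.0 [537.9 109.3] [37.4 37.2] 2.6
148 [540.   88.6  41.7] 39.8 [539.6  95.4] [37.1 60.1] 11.0
236 [540.6 165.5  39.9] 39.8 [540.7 164.2] [35.5 36.9] 5.1
```

```bash
python3 -m jog '[[[0.045,0.015,0.0],[0,0,0]],[[0.045,0.015,0.1],[0,0,0]],[[0.045,0.015,0.22],[0,0,0]],[[0.045,0.015,0.35],[0,0,0]],[[0.045,0.015,0.427],[0,0,0]],[[0.045,0.015,0.427],[0,0,0]],[[0.045,0.015,0.427],[0,0,0]],[[0.045,0.015,0.427],[0,0,0]],[[0.045,0.015,0.427],[0,0,0]],[[0.045,0.015,0.427],[0,0,0]]]' && python3 -m jog '[[[0,0,0],[0,0,0]],[[0,0,0],[0,0,0]],[[0,0,0],[0,0,0]],[[0,0,-0.1],[0,0,0]],[[0,0,-0.25],[0,0,0]],[[0,0,-0.4],[0,0,0]],[[0.2,0,-0.4],[0,0,0]],[[0.4,0,-0.4],[0,0,0.03]],[[0.4,0,-0.4],[0,0,0.08]],[[0.4,0,-0.4],[0,0,0.08]]]' 0.3; python3 -c "
from h import *
rows((527,294,110,77.5),(527,294,16,77.5))
for n in('side','top'):
 f,X,d=cloud(n)
 for a in (((.4,.65,-.35,.25),.03,.16,'orange'),((.4,.62,.22,.5),.032,.05)):
  for o in obj(f,X,*a):print(n,*o)
 if n=='top':cv2.imwrite('pics/t2.png',cv2.resize(f[170:280,110:400],(790,300)))"
```

```text
time_s: 25.6
tcp_pos: [0.5406, 0.1238, 0.0178]
orientation: [180.0, 0.0, 92.3]
contact_force: [0.3, -0.9, 0.0]
opening: 0.415
finger_force: 31.6
time_s: 26.85
tcp_pos: [0.5362, 0.2243, 0.1175]
orientation: [180.0, 0.0, 78.1]
contact_force: [-0.5, 0.2, -0.8]
opening: 0.649
finger_force: 0.0
(527, 294, 110, 77.5) [[0.265, -0.094, 0.03], [0.0, 0.0, 0.003]]
(527, 294, 16, 77.5) [[0.266, -0.094, 0.406], [0.0, 0.0, 0.003]]
side 172 [543.9 170.8  42.9] 39.9 [537.9 192.3] [ 31.3 109.9] 12.1
side 432 [526.8 296.4  39.6] 39.9 [527.3 294.5] [38.2 36.5] 77.2
side 443 [458.9 306.7  39.5] 39.8 [458.8 305.5] [37.5 36.6] 84.4
side 469 [463.1 361.2  39.7] 39.8 [462.8 361.1] [36.9 37.1] 3.1
top 18 [538.2 103.2  39.7] 40.4 [537.  103.2] [26.2  3.4] 2.9
top 179 [460.7 358.2  38.7] 38.7 [460.8 358.5] [34.2 38.5] 2.6
top 169 [456.7 303.2  38.9] 39.0 [457.1 303.6] [37.7 35. ] 82.7
```

View pics/t2.png

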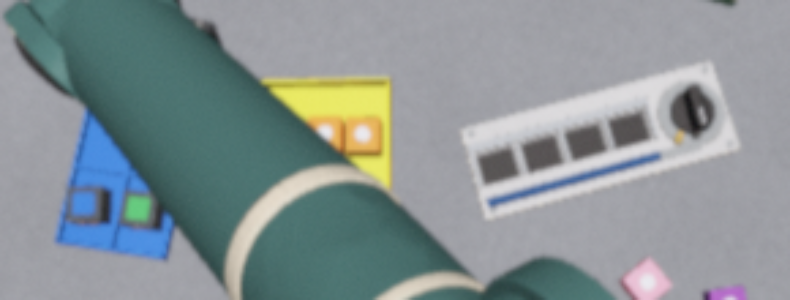

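Carrier is empty, the knob is open, and the blanks sit in the tray. Next I take the pocket centres from the dark floors and go for the red cube.

```bash
python3 -m jog '[[[0.13,-0.05,0],[0,0,0]],[[0.266,-0.096,0],[0,0,0.003]],[[0.266,-0.096,0.1],[0,0,0.003]],[[0.266,-0.096,0.22],[0,0,0.003]],[[0.266,-0.096,0.34],[0,0,0.003]],[[0.266,-0.096,0.404],[0,0,0.003]],[[0.266,-0.096,0.404],[0,0,0.003]],[[0.266,-0.096,0.404],[0,0,0.003]],[[0.266,-0.096,0.404],[0,0,0.003]],[[0.266,-0.096,0.404],[0,0,0.003]]]' 0.45; python3 -c "
from h import *
f,X,d=cloud('top')
m=(X[...,0]>.48)&(X[...,0]<.6)&(X[...,1]>-.23)&(X[...,1]<-.03)&(f.max(2)<85)
n,l,s,_=cv2.connectedComponentsWithStats(m.astype(np.uint8),connectivity=4)
c,q=np.cos(np.radians(17.4)),np.sin(np.radians(17.4))
for i in range(1,n):
  if s[i,4]>25:
    P=X[l==i]*1000; r=cv2.minAreaRect(P[:,:2].astype(np.float32)); a,b=P[:,0]-549,P[:,1]+167
    print(s[i,4],np.median(P[:,2]).round(1),np.round(r[0]),np.round(r[1]),round(r[2],1),'local',[round(v,1) for v in (np.mean(c*a+q*b),np.mean(c*b-q*a))])"
```

```text
time_s: 28.2
tcp_pos: [0.5273, 0.2941, 0.0173]
orientation: [179.9, -0.0, 77.4]
contact_force: [-0.5, 0.5, -0.0]
opening: 0.725
finger_force: 0.0
```

```bash
python3 -m jog '[[[0,0,0],[0,0,0]],[[0,0,0],[0,0,0]],[[0,0,0],[0,0,0]],[[0,0,0],[0,0,0]],[[0,0,0],[0,0,0]],[[0,0,-0.1],[0,0,0]],[[0,0,-0.25],[0,0,0]],[[0,0,-0.4],[0,0,0]],[[0,0,-0.4],[0,0,0]],[[0,0,-0.4],[0,0,0]]]' -1 40; python3 -c "
from h import *
f,X,d=cloud('side')
for o in obj(f,X,(.4,.62,.22,.5),.1,.16,'red'):print(*o)
f,X,d=cloud('top')
m=(X[...,0]>.48)&(X[...,0]<.6)&(X[...,1]>-.23)&(X[...,1]<-.03)
print(np.percentile(f[m].max(1),[2,5,10,20,30,50]))
m&=(f.max(2)<105)
n,l,s,_=cv2.connectedComponentsWithStats(m.astype(np.uint8),connectivity=4)
c,q=np.cos(np.radians(17.4)),np.sin(np.radians(17.4))
for i in range(1,n):
  if s[i,4]>25:
    P=X[l==i]*1000; r=cv2.minAreaRect(P[:,:2].astype(np.float32)); a,b=P[:,0]-549,P[:,1]+167
    print(s[i,4],np.median(P[:,2]).round(1),np.round(r[0]),np.round(r[1]),round(r[2],1),'local',[round(v,1) for v in (np.mean(c*a+q*b),np.mean(c*b-q*a))])
rows((538,78,120,92),(518,-60.3,120,107))"
```

```text
time_s: 29.5
tcp_pos: [0.5262, 0.293, 0.1153]
orientation: [-179.9, 0.1, 77.4]
contact_force: [0.3, -0.3, -1.8]
opening: 0.413
finger_force: 41.1
125 [528.4 294.4 138.7] 138.6 [526.6 293.2] [20.5 21.9] 72.1
[ 85.  87.  89. 144. 165. 175.]
105 11.8 [ 558. -198.] [26. 33.] 15.1 local [np.float64(-0.5), np.float64(-32.2)]
106 12.1 [ 544. -152.] [27. 33.] 18.2 local [np.float64(-0.4), np.float64(16.0)]
101 11.2 [ 530. -106.] [26. 32.] 15.7 local [np.float64(-0.3), np.float64(63.6)]
101 11.4 [516. -60.] [25. 32.] 17.8 local [np.float64(0.2), np.float64(111.5)]
(538, 78, 120, 92) [[-0.829, 0.235, -0.02], [-0.001, 0.001, -0.081]]
(518, -60.3, 120, 107) [[-1.386, 0.278, -0.019], [-0.001, 0.0, -0.165]]
```

Pocket floors are at (516,-60), (530,-106), (544,-152) and (558,-198), at z 12 and 48 mm apart, as expected. Red goes to pocket 3.

```bash
python3 -m jog '[[[-0.2,0.05,-0.04],[0,0,-0.04]],[[-0.4,0.1,-0.06],[0,0,-0.08]],[[-0.6,0.15,-0.06],[0,0,-0.12]],[[-0.8,0.2,-0.06],[0,0,-0.165]],[[-0.98,0.25,-0.06],[0,0,-0.165]],[[-0.98,0.25,-0.06],[0,0,-0.165]],[[-0.98,0.25,-0.06],[0,0,-0.165]],[[-0.98,0.25,-0.06],[0,0,-0.165]],[[-0.98,0.25,-0.06],[0,0,-0.165]],[[-0.98,0.25,-0.06],[0,0,-0.165]]]'; python3 -c "
from h import *
rows((515.5,-60,26,107.4))"
```

```text
time_s: 30.85
tcp_pos: [0.5342, 0.0419, 0.1315]
orientation: [-180.0, -0.0, 107.1]
contact_force: [0.7, 0.6, -1.4]
opening: 0.411
finger_force: 41.1
(515.5, -60, 26, 107.4) [[-0.368, -0.192, 0.422], [-0.0, -0.0, -0.001]]
```

```bash
python3 -m jog '[[[-0.18,-0.09,0],[0,0,0]],[[-0.368,-0.192,0],[0,0,0]],[[-0.368,-0.192,0.1],[0,0,0]],[[-0.368,-0.192,0.22],[0,0,0]],[[-0.368,-0.192,0.32],[0,0,0]],[[-0.368,-0.192,0.38],[0,0,0]],[[-0.368,-0.192,0.42],[0,0,0]],[[-0.368,-0.192,0.422],[0,0,0]],[[-0.368,-0.192,0.422],[0,0,0]],[[-0.368,-0.192,0.422],[0,0,0]]]' && python3 -m jog '[[[0,0,0],[0,0,0]],[[0,0,0],[0,0,0]],[[0,0,0],[0,0,0]],[[0,0,-0.1],[0,0,0]],[[0,0,-0.25],[0,0,0]],[[0,0,-0.4],[0,0,0]],[[0.2,0.06,-0.4],[0,0,0]],[[0.4,0.12,-0.4],[0,0,0.03]],[[0.6,0.18,-0.4],[0,0,0.08]],[[0.8,0.24,-0.4],[0,0,0.12]]]' 0.2; python3 -c "
from h import *
for n in('side','top'):
 f,X,d=cloud(n)
 for a in (((.4,.65,-.35,-.0),.03,.08),((.4,.65,.05,.2),.03,.05,'orange'),((.4,.62,.22,.5),.032,.05)):
  for o in obj(f,X,*a):print(n,*o)
rows((459,305,110,85),(459,305,16.4,85))"
```

```text
time_s: 32.1
tcp_pos: [0.5159, -0.061, 0.0267]
orientation: [179.9, 0.0, 107.1]
contact_force: [0.1, 0.3, -1.4]
opening: 0.411
finger_force: 41.1
time_s: 33.35
tcp_pos: [0.514, 0.1493, 0.1261]
orientation: [180.0, 0.0, 85.2]
contact_force: [1.0, -0.2, -0.2]
opening: 0.601
finger_force: 0.0
side 90 [ 408.9 -207.7   35.5] 35.6 [ 411.7 -208.5] [23.1 47.5] 0.3
side 63 [ 406.4 -117.7   35.2] 35.5 [ 407.  -115.7] [16.3 34. ] 8.7
side 390 [539.7 104.3  39.7] 39.8 [541.4 100.7] [35.4 77.5] 0.1
side 236 [540.5 165.3  39.6] 39.7 [540.7 164.1] [35.  37.2] 3.1
side 447 [458.8 306.9  39.6] 39.8 [458.9 305.6] [38.4 36.1] 85.7
side 466 [463.  361.2  39.9] 40.1 [462.7 360.7] [36.7 36.3] 3.2
top 114 [ 576.2 -261.4   50.7] 53.5 [ 578.1 -262.8] [45.8 14.3] 14.4
top 183 [515.1 -61.3  46.3] 46.9 [516.1 -61.4] [37.2 36.7] 17.8
top 83 [ 407.5 -211.1   35.2] 35.4 [ 411.3 -209.9] [22.1 41.8] 2.2
top 47 [ 405.3 -120.6   35.6] 35.9 [ 407.3 -118.4] [13.8 32.8] 1.9
top 178 [460.6 358.1  39.1] 39.2 [460.9 358.6] [33.8 37.2] 2.6
top 175 [457.6 302.8  38.9] 38.9 [457.7 303.2] [37.2 36.2] 86.9
(459, 305, 110, 85) [[0.58, -0.257, 0.07], [0.0, -0.001, 0.005]]
(459, 305, 16.4, 85) [[0.578, -0.258, 0.445], [0.0, -0.001, 0.005]]
```

Red is flat in pocket 3 (top at z ≈ 47). Next is green.

```bash
python3 -m jog '[[[0.2,-0.09,0],[0,0,0.0]],[[0.4,-0.18,0],[0,0,0.0]],[[0.578,-0.258,0],[0,0,0]],[[0.578,-0.258,0.1],[0,0,0]],[[0.578,-0.258,0.25],[0,0,0]],[[0.578,-0.258,0.38],[0,0,0]],[[0.578,-0.258,0.443],[0,0,0]],[[0.578,-0.258,0.443],[0,0,0]],[[0.578,-0.258,0.443],[0,0,0]],[[0.578,-0.258,0.443],[0,0,0]]]' 0.45 && python3 -m jog '[[[0,0,0],[0,0,0]],[[0,0,0],[0,0,0]],[[0,0,0],[0,0,0]],[[0,0,0],[0,0,0]],[[0,0,0],[0,0,0]],[[0,0,-0.1],[0,0,0]],[[0,0,-0.25],[0,0,0]],[[0,0,-0.45],[0,0,0]],[[0,0,-0.45],[0,0,0]],[[0,0,-0.45],[0,0,0]]]' -1 40; python3 -c "
from h import *
f,X,d=cloud('side')
for o in obj(f,X,(.4,.62,.22,.5),.1,.16,'green'):print(*o)
rows((515.5,58,129,107.4),(530,-106,130,107.4))"
```

```text
time_s: 34.7
tcp_pos: [0.462, 0.2975, 0.0164]
orientation: [179.9, -0.1, 85.5]
contact_force: [-0.3, 0.7, -0.4]
opening: 0.729
finger_force: 0.0
time_s: 35.95
tcp_pos: [0.461, 0.2963, 0.1272]
orientation: [-180.0, 0.1, 85.4]
contact_force: [1.9, 0.5, -1.5]
opening: 0.412
finger_force: 40.4
176 [462.  303.4 151.4] 151.4 [462.1 303.4] [22.8 21.9] 85.5
(515.5, 58, 129, 107.4) [[-0.932, 0.294, -0.009], [-0.001, 0.0, -0.122]]
(530, -106, 130, 107.4) [[-1.581, 0.404, -0.012], [-0.001, 0.0, -0.122]]
```

The grasp is 7 mm off along the tool's x because of lag, so I'll offset the placement to match.

```bash
python3 -m jog '[[[-0.2,0.06,0],[0,0,-0.03]],[[-0.4,0.12,0],[0,0,-0.06]],[[-0.6,0.18,0],[0,0,-0.09]],[[-0.8,0.25,0],[0,0,-0.122]],[[-0.95,0.3,0],[0,0,-0.122]],[[-0.95,0.3,0],[0,0,-0.122]],[[-0.95,0.3,0],[0,0,-0.122]],[[-0.95,0.3,0],[0,0,-0.122]],[[-0.95,0.3,0],[0,0,-0.122]],[[-0.95,0.3,0],[0,0,-0.122]]]'; python3 -c "
from h import *
f,X,d=cloud('side')
for o in obj(f,X,(.4,.62,-.0,.15),.1,.18,'green'):print(*o)
rows((532,-112.7,26,107.4))"
```

```text
time_s: 37.25
tcp_pos: [0.517, 0.0551, 0.1278]
orientation: [180.0, 0.0, 107.5]
contact_force: [-0.1, -0.2, -1.6]
opening: 0.414
finger_force: 40.3
100 [515.9  61.7 151.9] 151.9 [515.9  61.6] [22.  24.6] 15.9
(532, -112.7, 26, 107.4) [[-0.657, -0.144, 0.407], [0.0, 0.0, 0.0]]
```

```bash
python3 -m jog '[[[-0.2,-0.05,0],[0,0,0]],[[-0.42,-0.1,0],[0,0,0]],[[-0.657,-0.147,0],[0,0,0]],[[-0.657,-0.147,0.06],[0,0,0]],[[-0.657,-0.147,0.2],[0,0,0]],[[-0.657,-0.147,0.32],[0,0,0]],[[-0.657,-0.147,0.38],[0,0,0]],[[-0.657,-0.147,0.407],[0,0,0]],[[-0.657,-0.147,0.407],[0,0,0]],[[-0.657,-0.147,0.407],[0,0,0]]]' && python3 -m jog '[[[0,0,0],[0,0,0]],[[0,0,0],[0,0,0]],[[0,0,0],[0,0,0]],[[0,0,-0.1],[0,0,0]],[[0,0,-0.25],[0,0,0]],[[0,0,-0.4],[0,0,0]],[[0.2,0.06,-0.4],[0,0,0]],[[0.4,0.12,-0.4],[0,0,0.03]],[[0.6,0.18,-0.4],[0,0,0.06]],[[0.8,0.24,-0.4],[0,0,0.08]]]' 0.2; python3 -c "
from h import *
for n in('side','top'):
 f,X,d=cloud(n)
 for a in (((.45,.65,-.35,-.0),.03,.08),((.4,.65,.05,.2),.03,.05,'orange'),((.4,.62,.22,.5),.032,.05)):
  for o in obj(f,X,*a):print(n,*o)
rows((462,360,126,93))"
```

```text
time_s: 38.55
tcp_pos: [0.532, -0.1133, 0.0269]
orientation: [179.9, 0.1, 107.4]
contact_force: [-0.4, 1.4, -1.4]
opening: 0.414
finger_force: 40.3
time_s: 39.8
tcp_pos: [0.5286, 0.0969, 0.1262]
orientation: [180.0, 0.0, 92.9]
contact_force: [0.1, -0.3, -0.1]
opening: 0.603
finger_force: 0.0
side 47 [503.6 -47.   41. ] 40.6 [504.1 -47.6] [16.   7.6] 18.5
side 418 [541.  102.3  39.7] 39.8 [541.4 101.5] [35.9 76.3] 1.1
side 238 [540.5 165.   39.6] 39.8 [540.7 161.2] [35.  42.3] 1.7
side 469 [463.  361.2  39.8] 39.8 [462.7 360.5] [37.1 36.3] 5.3
top 113 [ 576.2 -261.5   50.3] 53.2 [ 577.7 -262.4] [44.7 14. ] 13.9
top 186 [ 529.1 -106.6   46.1] 46.8 [ 530.2 -106.9] [36.5 36.6] 18.7
top 163 [516.9 -62.5  46.9] 47.3 [515.9 -61.5] [36.6 36.6] 19.0
top 178 [460.6 358.3  39. ] 39.1 [460.9 359.1] [34.1 36.7] 2.6
(462, 360, 126, 93) [[1.042, -0.199, 0.008], [0.001, -0.001, 0.003]]
```

Green is flat in pocket 2. Next is blue.

```bash
python3 -m jog '[[[0.2,-0.04,0],[0,0,0]],[[0.4,-0.08,0],[0,0,0]],[[0.6,-0.12,0],[0,0,0]],[[0.8,-0.16,0],[0,0,0]],[[1,-0.2,0],[0,0,0]],[[1,-0.2,0],[0,0,0]],[[1,-0.2,0],[0,0,0]],[[1,-0.2,0],[0,0,0]],[[1,-0.2,0],[0,0,0]],[[1,-0.2,0],[0,0,0]]]' 0.45;  python3 -c "
from h import *
rows((462,360,16.4,93))"
```

```text
time_s: 41.15
tcp_pos: [0.466, 0.3416, 0.126]
orientation: [180.0, 0.0, 92.9]
contact_force: [-0.3, 0.6, -1.1]
opening: 0.723
finger_force: 0.0
(462, 360, 16.4, 93) [[0.074, -0.012, 0.438], [0.0, 0.0, -0.0]]
```

```bash
python3 -m jog '[[[0.074,-0.012,0],[0,0,0]],[[0.074,-0.012,0.12],[0,0,0]],[[0.074,-0.012,0.25],[0,0,0]],[[0.074,-0.012,0.38],[0,0,0]],[[0.074,-0.012,0.438],[0,0,0]],[[0.074,-0.012,0.438],[0,0,0]],[[0.074,-0.012,0.438],[0,0,0]],[[0.074,-0.012,0.438],[0,0,0]],[[0.074,-0.012,0.438],[0,0,0]],[[0.074,-0.012,0.438],[0,0,0]]]' && python3 -m jog '[[[0,0,0],[0,0,0]],[[0,0,0],[0,0,0]],[[0,0,0],[0,0,0]],[[0,0,0],[0,0,0]],[[0,0,0],[0,0,0]],[[0,0,-0.1],[0,0,0]],[[0,0,-0.25],[0,0,0]],[[0,0,-0.45],[0,0,0]],[[-0.2,0.04,-0.45],[0,0,-0.03]],[[-0.4,0.08,-0.45],[0,0,-0.06]]]' -1 40; python3 -c "
from h import *
rows((530,65,128,107.4),(544,-152,128,107.4))"
```

```text
time_s: 42.4
tcp_pos: [0.4618, 0.3608, 0.0169]
orientation: [180.0, -0.0, 93.0]
contact_force: [-0.8, -0.1, 0.3]
opening: 0.721
finger_force: 0.0
time_s: 43.65
tcp_pos: [0.4869, 0.261, 0.1292]
orientation: [180.0, 0.0, 104.1]
contact_force: [1.3, -0.3, -1.3]
opening: 0.411
finger_force: 40.9
(530, 65, 128, 107.4) [[-0.803, -0.024, 0.005], [0.0, 0.0, -0.018]]
(544, -152, 128, 107.4) [[-1.658, -0.181, 0.005], [0.0, 0.0, -0.018]]
```

```bash
python3 -m jog '[[[-0.2,0,0],[0,0,-0.01]],[[-0.4,0,0],[0,0,-0.018]],[[-0.6,-0.03,0],[0,0,-0.018]],[[-0.8,-0.07,0],[0,0,-0.018]],[[-0.98,-0.1,0],[0,0,-0.018]],[[-0.98,-0.1,0],[0,0,-0.018]],[[-0.98,-0.1,0],[0,0,-0.018]],[[-0.98,-0.1,0],[0,0,-0.018]],[[-0.98,-0.1,0],[0,0,-0.018]],[[-0.98,-0.1,0],[0,0,-0.018]]]'; python3 -c "
from h import *
f,X,d=cloud('side')
for o in obj(f,X,(.4,.62,-.05,.15),.12,.18,'blue'):print(*o)
rows((544,-152,26,107.4))"
```

```text
time_s: 44.9
tcp_pos: [0.521, 0.0189, 0.129]
orientation: [180.0, -0.0, 107.1]
contact_force: [-0.4, 1.1, -1.0]
opening: 0.415
finger_force: 40.9
96 [522.1  18.3 152.3] 152.3 [522.1  18.4] [22.4 23.6] 14.9
(544, -152, 26, 107.4) [[-0.679, -0.113, 0.412], [-0.0, -0.0, -0.002]]
```

```bash
python3 -m jog '[[[-0.2,-0.04,0],[0,0,0]],[[-0.42,-0.08,0],[0,0,0]],[[-0.679,-0.115,0],[0,0,0]],[[-0.679,-0.115,0.06],[0,0,0]],[[-0.679,-0.115,0.2],[0,0,0]],[[-0.679,-0.115,0.32],[0,0,0]],[[-0.679,-0.115,0.38],[0,0,0]],[[-0.679,-0.115,0.41],[0,0,0]],[[-0.679,-0.115,0.41],[0,0,0]],[[-0.679,-0.115,0.41],[0,0,0]]]' && python3 -m jog '[[[0,0,0],[0,0,0]],[[0,0,0],[0,0,0]],[[0,0,0],[0,0,0]],[[0,0,-0.1],[0,0,0]],[[0,0,-0.25],[0,0,0]],[[0,0,-0.45],[0,0,0]],[[0.2,-0.2,-0.45],[0,0,0]],[[0.4,-0.4,-0.45],[0,0,0]],[[0.6,-0.5,-0.45],[0,0,0]],[[0.6,-0.5,-0.45],[0,0,0]]]' 0.2; python3 -c "
from h import *
for n in('side','top'):
 f,X,d=cloud(n)
 for a in (((.45,.65,-.35,-.0),.03,.08),((.4,.65,.05,.2),.03,.05,'orange'),((.4,.62,.22,.5),.032,.05)):
  for o in obj(f,X,*a):print(n,*o)
 cv2.imwrite(f'pics/{n}3.png',cv2.resize(f,(800,600)))
rows((579,-262.5,120,18))"
```

```text
time_s: 46.2
tcp_pos: [0.5441, -0.1527, 0.0275]
orientation: [179.9, 0.1, 107.1]
contact_force: [0.7, -0.4, -0.7]
opening: 0.416
finger_force: 40.9
time_s: 47.45
tcp_pos: [0.3765, -0.0445, 0.1388]
orientation: [-179.8, 0.1, 107.3]
contact_force: [0.6, -0.9, 0.5]
opening: 0.599
finger_force: 0.0
side 194 [ 578.5 -257.5   47.1] 48.9 [ 579.1 -260.9] [43.4 17.8] 13.2
side 778 [530.1 -98.2  45.4] 47.0 [ 531.8 -105.1] [ 37.1 135.2] 17.2
side 423 [541.  102.2  39.7] 39.9 [541.3 101.1] [35.6 77.6] 1.3
side 234 [540.4 165.3  39.9] 39.8 [540.7 164.3] [34.9 38.5] 2.3
top 118 [ 576.4 -261.4   50.3] 53.9 [ 578.5 -267. ] [44.5 24.2] 15.1
top 189 [ 543.5 -152.3   45.9] 47.0 [ 545.  -152.9] [36.7 37.2] 16.5
top 187 [ 529.1 -106.8   46.2] 46.9 [ 530.  -107.2] [36.9 36.6] 19.0
top 185 [515.  -61.4  46.2] 46.9 [516.1 -61.2] [36.8 36.5] 17.6
top 47 [531.6 112.7  38.8] 38.9 [535.4 117.1] [25.8 32.4] 6.9
top 35 [527.2 159.3  38.4] 39.0 [528.9 159.3] [14.6 30.4] 8.9
(579, -262.5, 120, 18) [[-1.063, 0.506, 0.08], [0.0, 0.0, 0.495]]
```

View pics/side3.png

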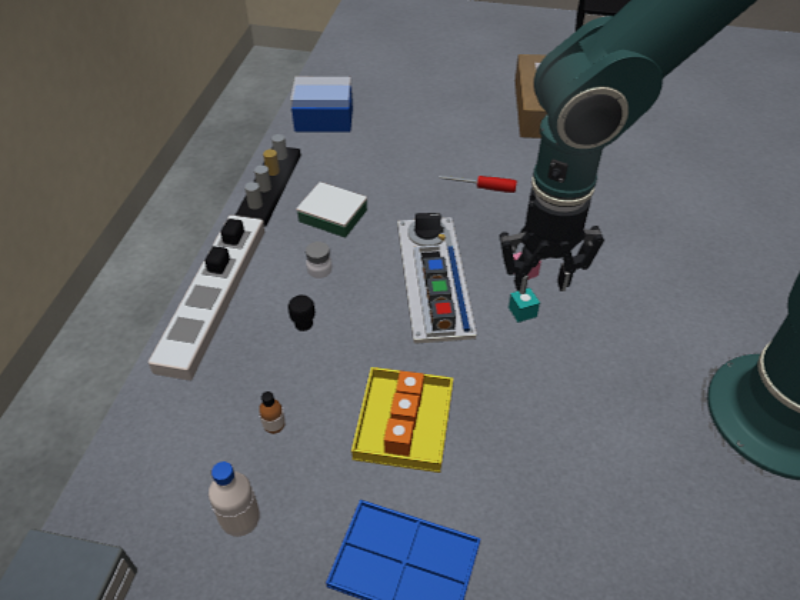

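The side view shows all three filter cubes in the carrier at (434,266), (439,287) and (443,310). The three blanks are in the tray at (410,382), (404,405) and (398,432), and the bin is empty. Now I lock the knob.

```bash
python3 -m jog '[[[-0.1,0.05,0],[0,0,0.05]],[[-0.3,0.15,0],[0,0,0.1]],[[-0.5,0.25,0],[0,0,0.15]],[[-0.7,0.35,0],[0,0,0.21]],[[-0.9,0.45,0],[0,0,0.27]],[[-1,0.5,0],[0,0,0.33]],[[-1,0.5,0],[0,0,0.39]],[[-1,0.5,0],[0,0,0.45]],[[-1,0.5,0],[0,0,0.51]],[[-1,0.5,0],[0,0,0.515]]]' 0.3; python3 -c "
from h import *
rows((578.5,-262.5,120,14.5),(578.5,-262.5,30,14.5))"
```

```text
time_s: 48.8
tcp_pos: [0.5735, -0.2495, 0.1385]
orientation: [179.9, 0.0, 14.4]
contact_force: [-0.3, 0.2, -0.1]
opening: 0.648
finger_force: 0.0
(578.5, -262.5, 120, 14.5) [[0.007, 0.055, 0.074], [0.0, 0.0, -0.001]]
(578.5, -262.5, 30, 14.5) [[0.007, 0.055, 0.434], [0.0, 0.0, -0.001]]
```

```bash
python3 -m jog '[[[0.007,0.055,0],[0,0,0]],[[0.007,0.055,0.1],[0,0,0]],[[0.007,0.055,0.22],[0,0,0]],[[0.007,0.055,0.34],[0,0,0]],[[0.007,0.055,0.434],[0,0,0]],[[0.007,0.055,0.434],[0,0,0]],[[0.007,0.055,0.434],[0,0,0]],[[0.007,0.055,0.434],[0,0,0]],[[0.007,0.055,0.434],[0,0,0]],[[0.007,0.055,0.434],[0,0,0]]]' && python3 -m jog '[[[0,0,0],[0,0,0]],[[0,0,0],[0,0,0]],[[0,0,0],[0,0,0]],[[0,0,0],[0,0,0]],[[0,0,0],[0,0,0]],[[0,0,0],[0,0,0]],[[0,0,0],[0,0,0]],[[0,0,0],[0,0,0]],[[0,0,0],[0,0,0]],[[0,0,0],[0,0,0]]]' -1 60
```

```text
time_s: 50.05
tcp_pos: [0.5781, -0.2613, 0.0311]
orientation: [180.0, -0.0, 14.4]
contact_force: [0.1, -0.2, -0.8]
opening: 0.646
finger_force: 0.0
time_s: 51.3
tcp_pos: [0.5783, -0.2628, 0.0309]
orientation: [179.9, -0.0, 14.3]
contact_force: [1.6, -4.6, -0.0]
opening: 0.151
finger_force: 60.2
```

```bash
python3 -m jog '[[[0,0,0],[0,0,0.04]],[[0,0,0],[0,0,0.09]],[[0,0,0],[0,0,0.14]],[[0,0,0],[0,0,0.19]],[[0,0,0],[0,0,0.24]],[[0,0,0],[0,0,0.29]],[[0,0,0],[0,0,0.34]],[[0,0,0],[0,0,0.38]],[[0,0,0],[0,0,0.415]],[[0,0,0],[0,0,0.415]]]' && python3 -m jog '[[[0,0,0],[0,0,0]],[[0,0,0],[0,0,0]],[[0,0,0],[0,0,0]],[[0,0,0],[0,0,0]],[[0,0,-0.1],[0,0,0]],[[0,0,-0.2],[0,0,0]],[[0,0,-0.4],[0,0,0]],[[0.1,-0.2,-0.5],[0,0,0]],[[0.2,-0.4,-0.5],[0,0,0]],[[0.3,-0.6,-0.5],[0,0,0]]]' 0 40; python3 -c "
from h import *
for n in('side','top'):
 f,X,d=cloud(n)
 for a in (((.45,.65,-.35,-.2),.05,.065),((.45,.65,-.35,-.0),.03,.08),((.4,.65,.05,.2),.03,.05,'orange'),((.45,.65,-.25,-.02),.015,.03,'blue')):
  for o in obj(f,X,*a):print(n,*o)
 if n=='top':cv2.imwrite(f'pics/{n}4.png',cv2.resize(f,(800,600)))"
```

```text
time_s: 52.55
tcp_pos: [0.578, -0.264, 0.0309]
orientation: [180.0, -0.2, -60.5]
contact_force: [0.3, -7.1, 0.8]
opening: 0.152
finger_force: 60.3
time_s: 53.8
tcp_pos: [0.7471, -0.2519, 0.1566]
orientation: [-179.9, -0.1, -60.3]
contact_force: [1.4, -0.3, -0.8]
opening: 0.499
finger_force: 0.0
side 77 [ 578.8 -259.3   55.1] 55.3 [ 579.1 -261.1] [13.  44.8] 26.3
side 141 [ 578.2 -255.8   48.3] 51.8 [ 578.2 -260.3] [15.4 47.5] 31.9
side 786 [530.  -97.7  45.3] 47.0 [ 531.4 -104.2] [ 37.1 136.3] 17.2
side 422 [541.  102.3  39.8] 39.9 [541.2 100.4] [35.8 79. ] 1.5
side 234 [540.2 164.8  39.6] 39.7 [540.9 161.1] [34.9 41.8] 3.0
side 131 [ 511.3 -127.    21.6] 21.8 [ 514.3 -134.5] [  8.1 187.4] 16.8
top 187 [ 543.5 -152.6   45.9] 46.6 [ 544.6 -153.1] [36.9 36.6] 19.6
top 185 [ 529.1 -106.7   45.9] 46.5 [ 530.1 -106.8] [36.6 36.8] 18.9
top 184 [514.9 -61.2  46.3] 46.9 [515.9 -61.1] [36.8 36.7] 19.7
top 22 [535.9 103.6  39.7] 39.7 [536.7 103. ] [ 8.5 26.5] 77.6
top 29 [526.1 160.3  38.5] 38.9 [528.2 159.6] [12.3 30.2] 2.9
top 13 [ 505.2 -107.7   21.8] 22.2 [ 505.4 -108.7] [ 4.1 26.5] 13.4
```

View pics/top4.png

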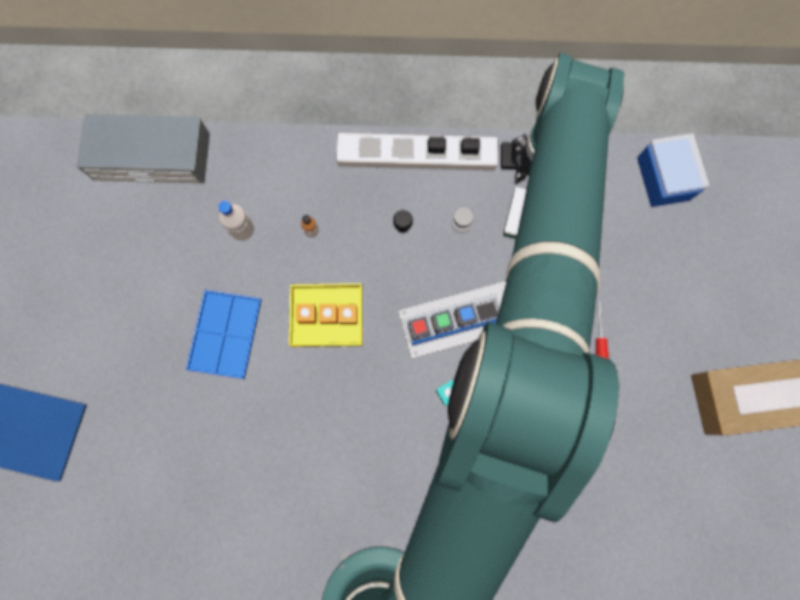

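The top view shows the three cubes clamped at (419,327), (443,321) and (466,314), and the blanks in the tray at (306,314), (328,314) and (347,314). The knob bar is back at about -61°, which is about 1.37 rad, and the bystanders stand where they were. I'll settle the arm and hand in.

```bash
python3 -m jog '[[[0,0,-0.1],[0,0,0]],[[0,0,-0.2],[0,0,0]],[[0,0,-0.2],[0,0,0]],[[0,0,-0.2],[0,0,0]],[[0,0,-0.2],[0,0,0]],[[0,0,-0.2],[0,0,0]],[[0,0,-0.2],[0,0,0]],[[0,0,-0.2],[0,0,0]],[[0,0,-0.2],[0,0,0]],[[0,0,-0.2],[0,0,0]]]'; python3 -c "
from h import *
print(env.finish_job())"
```

```text
time_s: 55.15
tcp_pos: [0.7453, -0.252, 0.2056]
orientation: [-180.0, -0.0, -60.3]
contact_force: [-0.3, -0.5, 0.0]
opening: 0.498
finger_force: 0.0
the job is handed in; nothing more can be done
None
```

I handed the job in at about 55 s: clamp opened, all three blanks moved to the tray, all three filter cubes set flat in their own pockets, and clamp locked again at about 1.37 rad (from the camera); the hand-in call gave no verdict.

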